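Air the valve burn-in box and bolt it shut

ROBOT

A 7-joint arm with a two-finger parallel gripper is mounted at the origin on the work surface. World frame = base frame: x ahead of the robot, y to its left, z up, the work surface at z = 0. Lengths are in m, angles in degrees, forces in N, time in s.
With the tool pointing down it reaches from about 0.425 to 0.875 m from the base axis. Payload 4.7 kg.
Tool frame: the origin (TCP) lies on the centre line of the jaws, within the pads' length; the fingertips stand 11 mm ahead of it and the grasp point (between the pads) lies 8 mm behind it; z points along the fingers, y is the direction in which the jaws open and shut (so a half turn about z gives the same grasp; the last joint's range is limited). The gripper opens to 87 mm and grips with 3 to 60 N. Pads are 19 mm wide; open, the fingers measure 117 mm over their backs; the gripper's body (75 mm by 190 mm) begins 51 mm behind the grasp point.
Start: joints at [-64.624, 18.392, -4.016, 83.108, 1.295, 78.541, -3.26], TCP at [0.27, 0.591, 0.234] pointing down, gripper open.
Joint ranges: [-163.93, 163.93], [-17.29, 119.83], [-79.2, 71.16], [3.27, 140.29], [-89.18, 269.18], [5.43, 117.66], [-154.24, 154.24]. Speed limits (degrees/s): [147.25, 147.25, 180, 180, 180, 180, 180].

INTERFACE

Orientations are given as [roll, pitch, yaw] about the fixed x, y, z axes, in that order (R = Rz(yaw) Ry(pitch) Rx(roll)).
In Python, from cell import env gives the robot as it stands.
- The arm moves only by the tool servo_tool, never from a script. Its argument "moves" is text: rows parted by semicolons, each of 7 numbers parted by spaces: the shift along the tool's x, y, z as a fraction of full scale, then the turn, a rotation vector about the tool's x, y, z as a fraction of full scale, then the gripper's target within -1 to 1 (shut at 1, half-way at 0, fully open at -1). A call has 1 to 20 rows; each row shifts and turns the pose as measured when the row begins, along the tool's axes as they then stand; what a row does not reach is not made up. Full scale, the value 1, is 1000 mm for a shift and 0.5 rad for a turn. A row lasts 1/12 s, in which the tool goes at most 41.7 mm and 7.16 degrees, less where a joint would pass 70% of its speed; a pose out of reach is approached as far as the arm can. A call with a number of a shift or a turn outside -1 to 1 is refused whole. A call with a gripper value outside its range is refused whole. The fingers move at their own pace and stop on an object; "squeeze" is the grip in N (left out, the last holds). Time passes only in rows, so rows that do not move let the fingers close. It gives the time, the measured TCP pose, the force and the opening at its end, in the units of the state.
- env.get_obs(): the state, without advancing time (a new reading comes with each control period).
- env.read_camera(name): name is "scene" or "top" or "wrist"; returns a dict with "img" (480x640x3 uint8, red, green, blue), "range_z" (480x640 float32, m along the optical axis (not along the pixel's ray), 0 where there is no reading), "mtx" (3x3 intrinsics, pixels), "k1" (the pictures are not rectified: a ray, as slopes to the right and down, at radius r is drawn at 1 + k1 r^2 times it, then the intrinsics apply), "T" (4x4, takes a point from camera to world coordinates); the wrist camera has in their place "hand_eye" (4x4, takes a point from camera to tool coordinates, whose origin is the TCP and whose axes are the flange's). Camera axes: x right, y up, looking along -z (the intrinsics and any distortion apply to the point x, -y, -z); pixel columns grow to the right and rows downward; lengths in m; the calibration is good to about 2 mm. A picture is of the moment at which its call begins: read the wrist's pose just before it.
- env.sign_off(): hands the job in, once; it reports no verdict.
The state is a dict: "time_s": time; "qpos": joint angles; "joint_velocities": joint speeds; "effort": joint torques, N m; "tool_pos": TCP position; "tool_rot": TCP orientation; "force": force on the tool from outside, world axes, zero at the start; "wrist_torque": the same for the moment, N m; "grip_width": finger opening in m.
Only numpy, scipy, OpenCV 4.12 (cv2) and the standard library are available. Lean on these libraries where they do the work, as an engineer would, in place of code of your own. Each camera call takes 0.05 s, during which the arm holds its last target.

TASK

Air the valve burn-in box: with a fingertip press its front lever all the way down so that the lid stands wide open, keep it there for two full seconds, then let the lever rise slowly under the fingertip so that the lid comes down gently and does not drop or slam. Once the lid is shut, push the slide bolt's knob all the way across towards the lever to lock the lid, and move clear. Work only by pressing and pushing: do not touch the lid itself, grip nothing, and leave everything else on the bench where it stands.

Things in the scene. Friction and masses are not known exactly. Their poses are not given: they have to be found in the camera images.
- box: Fixed aluminium burn-in box, 200 deep (x) x 260 wide (y) x 130 high, black side fins to y = +/-144, lid on top to z = 138. Origin: centre of its underside, on the bench; -x points out of its front, about towards the robot. The lever leaves the front's middle (pivot x -112, y 0, z 85). A solid steel ledge 85 high, x -162 to -100, y 35 to 127, carries the bolt (mm, box frame).
- lever_pad (a point): Centre of the top face of the lever's black rubber pad, 60 wide (y) x 45 long x 10 thick, 125 from the pivot. At rest about 122 above the bench and sloping up outward by 0.25 rad; pressing moves it about 62 almost straight down, to 60 above the bench, sloping down outward by 0.25 rad (mm).
- lever (a joint): Lever angle, rad: 0 at rest (up), 0.5 fully pressed, at its stop. Lid angle = 2.2 x lever angle. The lid's weight alone raises it: about 3 to 6 N at the pad, less when open. Let go, the lid falls and slams; gentle means the lid turns down slower than 2.5 rad/s, so the pad must rise slower than about 130 mm/s at every moment (30 mm/s is comfortable).
- lid (a joint): Lid angle, rad: 0 shut, 1.1 wide open (lever at its stop). Hinged at the box's top, 60 mm beyond its middle (+x); its front edge swings up and away from the robot, to about 280 mm above the bench.
- cover: The lid's plate, 166 x 264 x 6 mm aluminium with dark vent slots, hinged at its far edge. Origin: middle of its front edge, 130 above the bench when shut. Not to be touched.
- bolt_knob (a point): Centre of the top of the slide bolt's upright round steel knob, 18 in diameter, standing 31 above the ledge (top 116 above the bench, ledge top 85), 30 in front of the box front. It slides along the box's -y axis, towards the lever.
- bolt (a joint): Bolt travel, m: about 0 drawn back, 0.030 fully across (its stop), where its bar is in the lid's keeper. Stiff: it takes 2 to 3 N and stays where it is left.
- capacitor: Loose capacitor can, 38 diameter x 55 high, standing near the lever on its right (-y) side. Origin: centre of its underside. To be left alone.
- dial: Loose aluminium control dial, 44 diameter x 24 high, lying in front of the ledge, left (+y) of the lever. Origin: centre of its underside. To be left alone.
- valve: Loose glass valve on a white ceramic base, 42 diameter x 102 high, standing. Origin: centre of its underside. To be left alone.
- carton: Loose cardboard carton 55 x 55 x 110 high. Origin: centre of its underside. To be left alone.
- choke: Loose heavy grey choke can, 100 diameter x 87 high. Origin: centre of its underside. To be left alone.
- driver: Loose screwdriver lying on the bench. To be left alone.
- jar: Loose jar, 60 diameter x 70 high. Origin: centre of its underside. To be left alone.

How it is judged:
By the outcome, as a careful person would: the job done as asked, in the order asked, and still so for the second after the job is handed in, with the robot touching nothing.
It also fails if it takes over 58 s, if anything falls off the work surface, if the arm or the gripper's body presses on something with over 40 N, if the wrist force passes 120 N, or if a joint passes its speed limit or range.

## Working session

There is one attempt and no reset: what is moved stays moved. The work goes in short steps, Python scripts to look and compute and a tool call to move; the robot and the scene stay as the last step left them, time stands still between calls to the robot, and variables do not carry over. Pictures are saved under pics/ and viewed, and the job is handed in when it is done.

Besides the shell and the picture viewer there is one more tool, called after "Request:" in YAML: its name, and indented under it one key for each argument. servo_tool: Moves the arm, as the interface text tells. Its arguments: {"type":"object","properties":{"moves":{"type":"string"},"squeeze":{"type":"number"}},"required":["moves"]}

```bash
ls; mkdir -p pics; cat > h.py <<'E'
import numpy as np, cv2
from cell import env
def save(n,tag):
    c=env.read_camera(n); cv2.imwrite(f'pics/{tag}.png',c['img'][:,:,::-1]); np.savez(f'pics/{tag}.npz',**{k:v for k,v in c.items()}); return c
E
python3 - <<'E'
from h import *
o=env.get_obs(); print(o)
for n in('scene','top','wrist'):
    c=save(n,n+'0'); print(n,c['mtx'].tolist(),c['k1'],(c['T'] if 'T' in c else c['hand_eye']).round(4).tolist())
E
```

```text
pics
{'time_s': 0.0, 'qpos': array([-64.62293219,  18.44020296,  -4.01616332,  83.17503491,
         1.29633924,  78.54085739,  -3.26024524]), 'joint_velocities': array([-0.00505837,  0.03134165,  0.04022973,  0.02373744,  0.10636698,
        0.00374414, -0.08627093]), 'effort': array([-5.30077068e-04, -4.91278625e+01, -4.04010219e-01, -3.12536681e+01,
       -6.37335679e-02,  4.35391255e-02,  1.71747201e-04]), 'tool_pos': array([0.27008902, 0.5906408 , 0.23244747]), 'tool_rot': array([-1.79889226e+02,  6.86862216e-03,  1.55433313e+02]), 'force': array([ 0.66443564, -0.24681004, -0.02711872]), 'wrist_torque': array([-0.01599378, -0.05842508,  0.04688633]), 'grip_width': 0.08737346644751333}
scene [[541.945522374952, 0.0, 313.86433206418366], [0.0, 541.945522374952, 249.3046459155133], [0.0, 0.0, 1.0]] -0.07928155061505879 [[-0.7708, -0.3841, 0.5083, 1.1992], [0.6367, -0.491, 0.5946, 0.7287], [0.0212, 0.7819, 0.623, 0.8996], [0.0, 0.0, 0.0, 1.0]]
top [[530.2594485913336, 0.0, 319.3039294810425], [0.0, 530.2594485913336, 243.2240239669939], [0.0, 0.0, 1.0]] -0.12257337734346847 [[0.025, 0.9945, -0.1021, 0.455], [-0.9997, 0.0255, 0.0043, 0.0021], [0.0069, 0.102, 0.9948, 1.3762], [0.0, 0.0, 0.0, 1.0]]
wrist [[393.8336235882677, 0.0, 315.6968669516397], [0.0, 393.8336235882677, 242.06867771824633], [0.0, 0.0, 1.0]] -0.0358338340230011 [[0.0005, 0.9571, 0.2897, 0.0802], [1.0, -0.0004, -0.0005, -0.0002], [-0.0004, 0.2897, -0.9571, -0.1507], [0.0, 0.0, 0.0, 1.0]]
```

View pics/scene0.png

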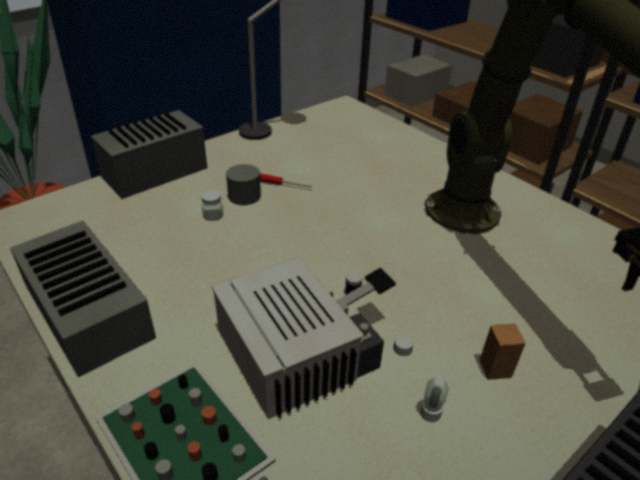

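View pics/top0.png

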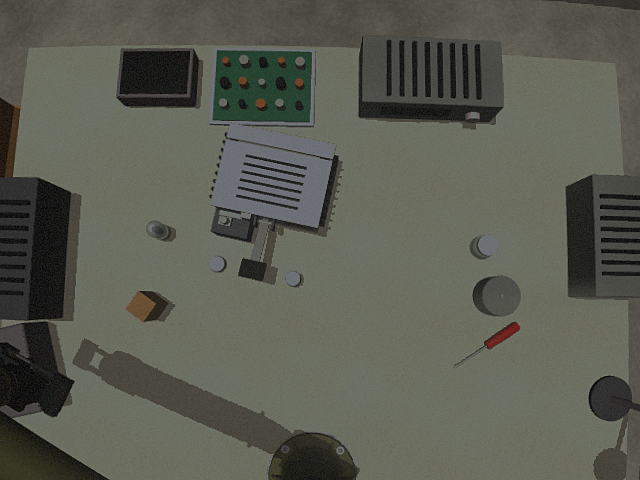

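The top view shows the box at about (275,180), the lever pad at (253,269), the ledge and knob near (226,220), the dial at (218,264) and the capacitor at (293,279). I'll enlarge it and measure.

```bash
cat >> h.py <<'E'
def rays(c,uv):
    K=c['mtx']; D=np.array([float(c['k1']),0,0,0,0])
    # drawn = ray*(1+k1 r^2): opencv model
    p=cv2.undistortPoints(np.array(uv,float).reshape(-1,1,2),K,D).reshape(-1,2)
    return np.c_[p[:,0],-p[:,1],-np.ones(len(p))]
def T_of(c,o=None):
    if 'T' in c: return c['T']
    from scipy.spatial.transform import Rotation as R
    M=np.eye(4); M[:3,:3]=R.from_euler('xyz',o['tool_rot'],degrees=True).as_matrix(); M[:3,3]=o['tool_pos']
    return M@c['hand_eye']
def onplane(c,uv,z,o=None):
    T=T_of(c,o); d=rays(c,uv)@T[:3,:3].T; t=(z-T[2,3])/d[:,2]; return T[:3,3]+t[:,None]*d
def bydepth(c,uv,o=None):
    T=T_of(c,o); uv=np.array(uv).reshape(-1,2); r=rays(c,uv); z=np.array([c['range_z'][int(round(v)),int(round(u))] for u,v in uv]); return (r*z[:,None])@T[:3,:3].T+T[:3,3]
def cloud(c,o=None):
    v,u=np.mgrid[:480,:640]; uv=np.c_[u.ravel(),v.ravel()].astype(float)
    T=T_of(c,o); P=(rays(c,uv)*c['range_z'].reshape(-1,1))@T[:3,:3].T+T[:3,3]
    return P.reshape(480,640,3)
E
python3 - <<'E'
from h import *
c=dict(np.load('pics/top0.npz'))
im=cv2.imread('pics/top0.png')
x0,y0,x1,y1=190,110,360,310
cv2.imwrite('pics/top0z.png',cv2.resize(im[180:300,190:350],None,fx=5,fy=5,interpolation=cv2.INTER_CUBIC))
P=cloud(c)
for n,uv in dict(pad=(253,269),knob=(224,219),dial=(218,264),cap=(293,279),lidc=(275,185),valve=(157,230),carton=(147,305)).items():
    print(n,P[uv[1],uv[0]].round(4), c['range_z'][uv[1],uv[0]])
E
```

```text
pad [0.5187 0.1528 0.1167] 1.2587278
knob [0.6381 0.2287 0.1092] 1.2780606
dial [0.5337 0.2542 0.0247] 1.3514007
cap [0.4996 0.0596 0.0534] 1.3201675
lidc [0.7194 0.1058 0.1342] 1.2620717
valve [0.609  0.3963 0.0951] 1.2883811
carton [0.4252 0.4076 0.1072] 1.2575791
```

View pics/top0z.png

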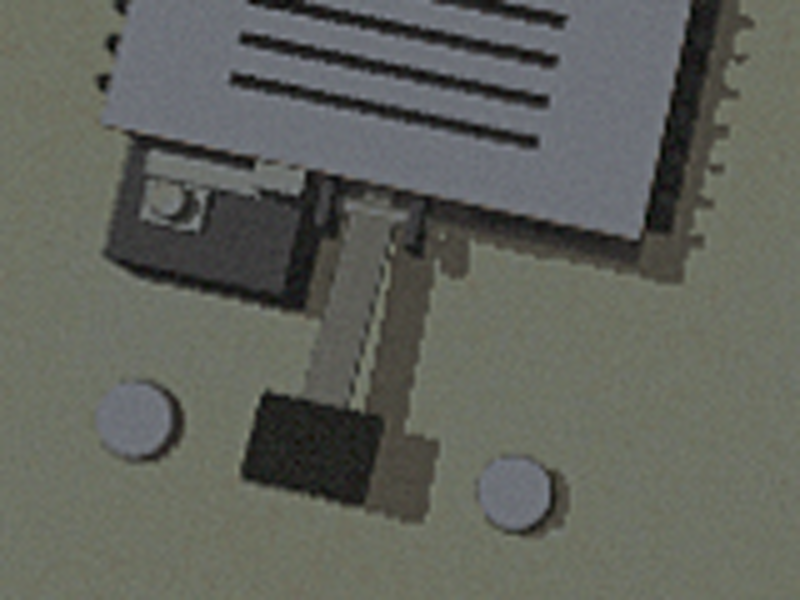

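In the zoom the pad centre is about (312,448), the knob top about (170,202), and the lid front edge runs from (105,125) to (640,240).

```bash
python3 - <<'E'
from h import *
c=dict(np.load('pics/top0.npz')); im=cv2.imread('pics/top0.png'); P=cloud(c)
z=lambda u,v:(190+u/5-.4,180+v/5-.4)
# lid corners on plane .138? front edge
e=onplane(c,[z(105,125),z(640,240)],.137); print('lid corners',e.round(4),np.linalg.norm(e[0]-e[1]))
d=e[0]-e[1]; ly=d/np.linalg.norm(d); yaw=np.arctan2(-ly[0],ly[1]); print('yaw',np.degrees(yaw))
g=im.max(2); m=(g<55).astype(np.uint8); roi=np.zeros_like(m); roi[255:285,235:270]=1; m&=roi
n,l,s,cen=cv2.connectedComponentsWithStats(m); k=1+np.argmax(s[1:,4]); print('pad',s[k],cen[k])
ys,xs=np.where(l==k); rect=cv2.minAreaRect(np.c_[xs,ys].astype(np.float32)); print(rect)
print('pad corners',onplane(c,cv2.boxPoints(rect),.122).round(4)); print('padc',onplane(c,[rect[0]],.122),P[l==k].mean(0), P[l==k][:,2].min(),P[l==k][:,2].max())
print('knob',onplane(c,[z(170,202)],.116))
# depth around
print((P[214:226,217:233,2]*1000).round().astype(int))
# scene pad
c2=dict(np.load('pics/scene0.npz')); P2=cloud(c2)
pts=P2.reshape(-1,3)
pc=onplane(c,[rect[0]],.122)[0]
s=pts[(np.hypot(pts[:,0]-pc[0],pts[:,1]-pc[1])<.045)&(pts[:,2]>.09)]; print('scene pad',s.mean(0),len(s))
kn=onplane(c,[z(170,202)],.116)[0]
s=pts[(np.hypot(pts[:,0]-kn[0],pts[:,1]-kn[1])<.025)&(pts[:,2]>.1)&(pts[:,2]<.12)]; print('scene knob',s.mean(0),s.max(0),s.min(0),len(s))
# box origin prediction from lid front middle at x=-106 (hinge60-166)
xb=np.array([np.cos(yaw),np.sin(yaw)]); yb=np.array([-xb[1],xb[0]])
mid=e.mean(0)[:2]; org=mid+.106*xb; print('org',org)
f=lambda x,y:(org+x*xb+y*yb).round(4)
print('pred pad',f(-.112-.121,0),'ledge c',f(-.131,.081)); 
print('knob box', (kn[:2]-org)@xb,(kn[:2]-org)@yb,'pad box',(pc[:2]-org)@xb,(pc[:2]-org)@yb)
for nme,uv,h in(('dial',z(138,420),.024),('cap',z(515,494),.055)):
    q=onplane(c,[uv],h)[0]; print(nme,q,(q[:2]-org)@xb,(q[:2]-org)@yb)
E
```

```text
lid corners [[0.6679 0.2574 0.137 ]
 [0.6192 0.0016 0.137 ]] 0.26034754421354
yaw -10.792156345350039
pad [238 258  29  23 459] [252.26143791 269.20915033]
((252.1470947265625, 268.91180419921875), (25.46624183654785, 18.675243377685547), 14.03624439239502)
pad corners [[0.5035 0.1884 0.122 ]
 [0.5468 0.1793 0.122 ]
 [0.5336 0.12   0.122 ]
 [0.4905 0.1292 0.122 ]]
padc [[0.51854884 0.15416081 0.122     ]] [0.51760764 0.15300593 0.12860088] 0.00043983546411907604 1.3762040637491628
knob [[0.63467396 0.22830746 0.116     ]]
[[ 84  84  96  92  96  94  93  95  92  94  98  97  95  97  97  93]
 [ 86  83  84  95  90  97  95  95  94  94  95  95  99  95  94 100]
 [ 83  86  97  98  99 115 114 112  85  94  93  94  96 100  91  95]
 [ 85  89  96 108 111 118 114 114 117  87  93  97  96  89  92  90]
 [ 88  84  96 110 120 115 114 111 118 111  91  94  93  95  91  81]
 [ 88  85  93 118 116 115 115 109 116 115 105  92  94  90  91  88]
 [ 87  93  95 116 114 117 113 116 114 114 107  92  97  92  86  86]
 [ 83  92  98 115 113 119 114 113 108 112 104  90  99  94  81  82]
 [ 86  91  95  96 112 109 114 116 115 106  98  99  92  94  83  85]
 [ 83  95  94  93  91 108 117 109 107  97  93  96  94  91  87  85]
 [ 85  86  92  91  94  94  93  95  94  91  97  95  94  87  84  84]
 [ 85  82  85  84  77  84  92  96  95  94  92  94  93  94  83  90]]
scene pad [0.52683777 0.15591746 0.11949925] 568
scene knob [0.63987096 0.23160815 0.11262835] [0.64801467 0.23923043 0.11909826] [0.63078727 0.22065206 0.10002556] 86
org [0.74765324 0.10965465]
pred pad [0.5188 0.1533] ledge c [0.6341 0.2138]
knob box -0.1331983636260886 0.09539916868510032 pad box -0.23338583910691574 0.0008199025486094035
dial [0.53467387 0.25642016 0.024     ] -0.23669375760882796 0.10428993572975245
cap [0.50098105 0.06058427 0.055     ] -0.23312099929399704 -0.09439106123409433
```

The measurements agree with each other: the lid edge is 0.260 long, the pad lies at box (-0.233, 0.001), the knob at (-0.132, 0.096), and the box yaw is -10.8°. I'll turn to the box yaw, close the fingers and move to above the pad.

Request:
servo_tool:
  moves: "0 0 0 0 0 -0.24 1; 0 0 0 0 0 -0.24 1; -0.023 -0.027 0 0 0 0 1; -0.023 -0.027 0 0 0 0 1; -0.023 -0.027 0 0 0 0 1; -0.023 -0.027 0 0 0 0 1; -0.023 -0.027 0 0 0 0 1; -0.023 -0.027 0 0 0 0 1; -0.023 -0.027 0 0 0 0 1; -0.023 -0.027 0 0 0 0 1; -0.023 -0.027 0 0 0 0 1; -0.023 -0.027 0 0 0 0 1; -0.023 -0.027 0 0 0 0 1; -0.02 -0.02 0 0 0 0 1; 0 0 0 0 0 0 1"

```text
time_s: 1.4
tool_pos: [0.4879, 0.2145, 0.2255]
tool_rot: [-179.5, -0.4, 170.4]
force: [-0.1, -0.7, -0.4]
grip_width: 0.0019
```

Request:
servo_tool:
  moves: "-0.02 -0.027 0 0 0 0.02 1; -0.021 -0.027 0 0 0 0.02 1; 0 0 0 0 0 0 1"

```text
time_s: 1.65
tool_pos: [0.5197, 0.1515, 0.2249]
tool_rot: [-179.5, -0.4, 169.1]
force: [-0.3, -1.3, -0.6]
grip_width: 0.0002
```

```bash
python3 - <<'E'
from h import *
o=env.get_obs(); print(o['time_s'],o['tool_pos'],o['tool_rot'],o['force'])
c=save('wrist','w1'); np.save('pics/w1o.npy',np.r_[o['tool_pos'],o['tool_rot']])
save('top','t1')
E
```

```text
1.65 [0.51968844 0.15154522 0.22490006] [-179.5222606    -0.4440249   169.14319903] [-0.27299948 -1.31167784 -0.58218876]
```

View pics/w1.png

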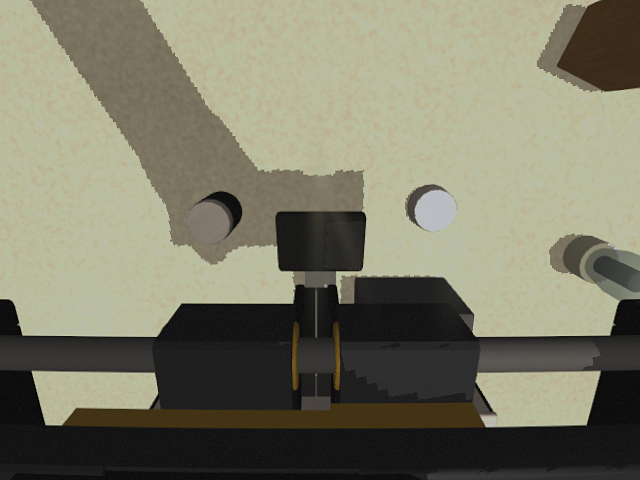

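The wrist view shows the pad at (321,240), the capacitor at (210,222) and the dial at (435,210). The closed fingers are centred at x≈317, in line with the pad. I'll check the pad position numerically.

```bash
python3 - <<'E'
from h import *
c=dict(np.load('pics/w1.npz')); v=np.load('pics/w1o.npy'); o=dict(tool_pos=v[:3],tool_rot=v[3:])
cor=[(277,212),(365,212),(364,270),(278,270)]
# top outer edge z .122+.0225*sin.25, inner below
print(onplane(c,cor[:2],.1276,o),onplane(c,cor[2:],.1164,o), onplane(c,[(321,240)],.122,o), bydepth(c,[(321,240),(321,220),(321,262)],o))
E
```

```text
[[0.48931592 0.13117855 0.1276    ]
 [0.49985815 0.18684986 0.1276    ]] [[0.54337331 0.18067047 0.1164    ]
 [0.5321976  0.12128489 0.1164    ]] [[0.51463035 0.1553094  0.122     ]] [[0.514404   0.15534784 0.12279526]
 [0.50015132 0.15800132 0.1260432 ]
 [0.53127247 0.15221131 0.11832037]]
```

Request:
servo_tool:
  moves: "0.004 0.003 0.025 0 0 0 1; 0 0 0.025 0 0 0 1; 0 0 0.018 0 0 0 1; 0 0 0 0 0 0 1"

```text
time_s: 2.08
tool_pos: [0.5114, 0.1686, 0.1558]
tool_rot: [180.0, -0.5, 169.9]
force: [-1.2, 0.4, -0.3]
grip_width: 0.0004
```

Request:
servo_tool:
  moves: "0 0 0 0 0 0 1; 0 0 0 0 0 0 1"

```text
time_s: 2.25
tool_pos: [0.5097, 0.1715, 0.1557]
tool_rot: [180.0, -0.7, 170.2]
force: [-0.2, -0.2, -0.5]
grip_width: 0.0005
```

Request:
servo_tool:
  moves: "-0.005 -0.008 0 0 0 0.01 1; -0.004 -0.006 0 0 0 0 1; 0 0 0 0 0 0 1; 0 0 0 0 0 0 1"

```text
time_s: 2.58
tool_pos: [0.5186, 0.1568, 0.1597]
tool_rot: [179.8, -0.4, 170.0]
force: [1.0, 0.7, 0.8]
grip_width: 0.0006
```

Request:
servo_tool:
  moves: "0.001 -0.002 0.01 0 0 0.01 1; 0 0 0.005 0 0 0 1; 0 0 0.004 0 0 0 1; 0 0 0.003 0 0 0 1"

```text
time_s: 2.92
tool_pos: [0.5184, 0.1544, 0.1375]
tool_rot: [179.7, -0.2, 169.6]
force: [-0.1, 0.5, -0.6]
grip_width: 0.0008
```

Request:
servo_tool:
  moves: "0 0 0.005 0 0 0 1; 0 0 0.005 0 0 0 1; 0 0 0.005 0 0 0 1; 0 0 0.005 0 0 0 1; 0 0 0.005 0 0 0 1"

```text
time_s: 3.33
tool_pos: [0.517, 0.1555, 0.1116]
tool_rot: [179.7, -0.4, 169.7]
force: [-3.3, -0.2, 4.1]
grip_width: 0.0004
```

Request:
servo_tool:
  moves: "0 0 0.005 0 0 0 1; 0 0 0.005 0 0 0 1; 0 0 0.005 0 0 0 1; 0 0 0.005 0 0 0 1; 0 0 0.005 0 0 0 1"

```text
time_s: 3.75
tool_pos: [0.5168, 0.1556, 0.0837]
tool_rot: [179.7, -0.4, 169.7]
force: [-1.4, -1.5, 2.9]
grip_width: 0.0004
```

Request:
servo_tool:
  moves: "0 0 0.004 0 0 0 1; 0 0 0.004 0 0 0 1; 0 0 0.004 0 0 0 1; 0 0 0.003 0 0 0 1; 0 0 0.003 0 0 0 1"

```text
time_s: 4.17
tool_pos: [0.5186, 0.1554, 0.0732]
tool_rot: [179.6, -0.3, 169.6]
force: [-10.2, -4.1, 24.6]
grip_width: 0.0005
```

The force has risen to 24.6 N, so the lever is at its stop. I'll hold it there with gentle pressure and check the lid.

Request:
servo_tool:
  moves: "0 0 0.002 0 0 0 1; 0 0 0.002 0 0 0 1; 0 0 0.002 0 0 0 1; 0 0 0.002 0 0 0 1; 0 0 0.002 0 0 0 1; 0 0 0.002 0 0 0 1; 0 0 0.002 0 0 0 1; 0 0 0.002 0 0 0 1"

```text
time_s: 4.83
tool_pos: [0.5186, 0.1553, 0.0735]
tool_rot: [179.4, -0.6, 169.5]
force: [-6.1, -2.3, 18.1]
grip_width: 0.0004
```

```bash
python3 - <<'E'
from h import *
o=env.get_obs(); print(o['time_s'],o['tool_pos'],o['force'])
c=save('scene','s2'); P=cloud(c).reshape(-1,3)
org=np.array([.7477,.1097]); a=np.radians(-10.8); xb=np.array([np.cos(a),np.sin(a)]); yb=np.array([-xb[1],xb[0]])
q=np.c_[(P[:,:2]-org)@xb,(P[:,:2]-org)@yb,P[:,2]]
s=q[(q[:,0]>-.06)&(q[:,0]<.07)&(abs(q[:,1])<.12)&(q[:,2]>.15)&(q[:,2]<.32)]
print(len(s),np.percentile(s[:,2],[50,95,99]))
A=np.c_[s[:,0],np.ones(len(s))]; k=np.linalg.lstsq(A,s[:,2],rcond=None)[0]; print('slope angle',np.arctan(-k[0]))
E
```

```text
4.8333 [0.51857901 0.15529716 0.07346838] [-6.06217725 -2.30291246 18.05590824]
6179 [0.22326053 0.27938965 0.28593432]
slope angle 1.048811503196141
```

View pics/s2.png

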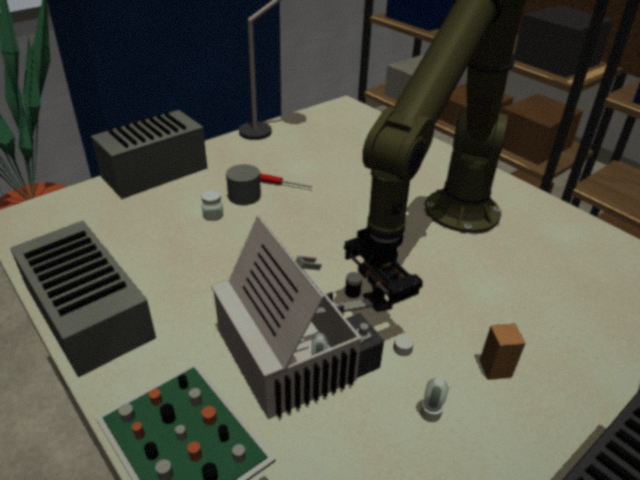

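The lid stands wide open: its top edge is at about z=0.28, at an angle of 1.05 to 1.1 rad. I'll hold for more than two seconds.

Request:
servo_tool:
  moves: "0 0 0.002 0 0 0 1; 0 0 0.002 0 0 0 1; 0 0 0.002 0 0 0 1; 0 0 0.002 0 0 0 1; 0 0 0.002 0 0 0 1; 0 0 0.002 0 0 0 1; 0 0 0.002 0 0 0 1; 0 0 0.002 0 0 0 1; 0 0 0.002 0 0 0 1; 0 0 0.002 0 0 0 1; 0 0 0.002 0 0 0 1; 0 0 0.002 0 0 0 1; 0 0 0.002 0 0 0 1; 0 0 0.002 0 0 0 1; 0 0 0.002 0 0 0 1"

```text
time_s: 6.13
tool_pos: [0.5186, 0.1552, 0.0735]
tool_rot: [178.9, -1.0, 169.3]
force: [-6.3, -2.4, 18.2]
grip_width: 0.0003
```

Request:
servo_tool:
  moves: "0 0 0.002 0 0 0 1; 0 0 0.002 0 0 0 1; 0 0 0.002 0 0 0 1; 0 0 0.002 0 0 0 1; 0 0 0.002 0 0 0 1; 0 0 0.002 0 0 0 1; 0 0 0.002 0 0 0 1; 0 0 0.002 0 0 0 1; 0 0 0.002 0 0 0 1; 0 0 0.002 0 0 0 1; 0 0 0.002 0 0 0 1; 0 0 0.002 0 0 0 1; 0 0 0.002 0 0 0 1; 0 0 0.002 0 0 0 1; 0 0 0.002 0 0 0 1"

```text
time_s: 7.38
tool_pos: [0.5187, 0.1552, 0.0736]
tool_rot: [178.5, -1.4, 169.2]
force: [-7.7, -2.2, 17.8]
grip_width: 0.0005
```

Request:
servo_tool:
  moves: "0 0 0.001 0 0 0 1; 0 0 0.0005 0 0 0 1; 0 0 0 0 0 0 1; 0 0 -0.001 0 0 0 1; 0 0 -0.001 0 0 0 1; 0 0 -0.0015 0 0 0 1; 0 0 -0.0015 0 0 0 1; 0 0 -0.0015 0 0 0 1"

```text
time_s: 8.05
tool_pos: [0.5177, 0.1552, 0.079]
tool_rot: [178.5, -1.5, 169.2]
force: [-1.1, 0.2, 1.9]
grip_width: 0.0004
```

Request:
servo_tool:
  moves: "0 0 -0.0015 0 0 0 1; 0 0 -0.0015 0 0 0 1; 0 0 -0.0015 0 0 0 1; 0 0 -0.0015 0 0 0 1; 0 0 -0.0015 0 0 0 1; 0 0 -0.0015 0 0 0 1; 0 0 -0.0015 0 0 0 1; 0 0 -0.0015 0 0 0 1"

```text
time_s: 8.72
tool_pos: [0.5167, 0.1554, 0.0921]
tool_rot: [178.5, -1.7, 169.2]
force: [-1.5, 0.5, 1.4]
grip_width: 0.0
```

Request:
servo_tool:
  moves: "0 0 -0.0015 0 0 0 1; 0 0 -0.0015 0 0 0 1; 0 0 -0.0015 0 0 0 1; 0 0 -0.0015 0 0 0 1; 0 0 -0.0015 0 0 0 1; 0 0 -0.0015 0 0 0 1; 0 0 -0.0015 0 0 0 1; 0 0 -0.0015 0 0 0 1; 0 0 -0.0015 0 0 0 1; 0 0 -0.0015 0 0 0 1; 0 0 -0.0015 0 0 0 1; 0 0 -0.0015 0 0 0 1; 0 0 -0.0015 0 0 0 1; 0 0 -0.0015 0 0 0 1; 0 0 -0.0015 0 0 0 1; 0 0 -0.0015 0 0 0 1"

```text
time_s: 10.05
tool_pos: [0.5187, 0.155, 0.1202]
tool_rot: [178.4, -1.5, 169.2]
force: [-0.2, 0.5, 2.4]
grip_width: 0.0006
```

Request:
servo_tool:
  moves: "0 0 -0.001 0 0 0 1; 0 0 -0.0015 0 0 0 1; 0 0 -0.0015 0 0 0 1; 0 0 -0.0015 0 0 0 1; 0 0 -0.0015 0 0 0 1; 0 0 -0.0015 0 0 0 1; 0 0 -0.0015 0 0 0 1; 0 0 -0.0015 0 0 0 1; 0 0 -0.0015 0 0 0 1; 0 0 -0.0015 0 0 0 1; 0 0 -0.0015 0 0 0 1; 0 0 -0.0015 0 0 0 1; 0 0 -0.0015 0 0 0 1; 0 0 -0.002 0 0 0 1; 0 0 -0.002 0 0 0 1; 0 0 -0.002 0 0 0 1"

```text
time_s: 11.38
tool_pos: [0.5192, 0.1526, 0.1457]
tool_rot: [178.5, -1.5, 169.2]
force: [-0.6, 0.1, 0.4]
grip_width: 0.0005
```

Request:
servo_tool:
  moves: "0 0 -0.015 0.05 -0.05 0 1; 0 0 -0.02 0 0 0 1; 0 0 -0.02 0 0 0 1; -0.01 0.013 -0.005 0 0 0 1; -0.015 0.02 0 0 0 0 1; -0.015 0.02 0 0 0 0 1; -0.015 0.02 0 0 0 0 1; -0.015 0.02 0 0 0 0 1; -0.012 0.015 0 0 0 0 1; -0.008 0.01 0 0 0 0 1; 0 0 0 0 0 0 1; 0 0 0 0 0 0 1"

```text
time_s: 12.38
tool_pos: [0.6345, 0.2545, 0.2101]
tool_rot: [180.0, 0.0, 169.0]
force: [-0.3, -0.1, 1.0]
grip_width: 0.0004
```

```bash
python3 - <<'E'
from h import *
o=env.get_obs(); print(o['time_s'],o['tool_pos'],o['tool_rot'],o['force'],o['joint_velocities'].round(2))
c=save('wrist','w3'); np.save('pics/w3o.npy',np.r_[o['tool_pos'],o['tool_rot']])
save('scene','s3'); 
E
```

```text
12.3833 [0.63452921 0.25446603 0.21013807] [1.79968321e+02 1.36737884e-03 1.69045643e+02] [-0.28642529 -0.09974964  0.95837972] [-0.36  1.39 -0.17 -1.1  -0.4  -0.17  0.02]
```

View pics/w3.png

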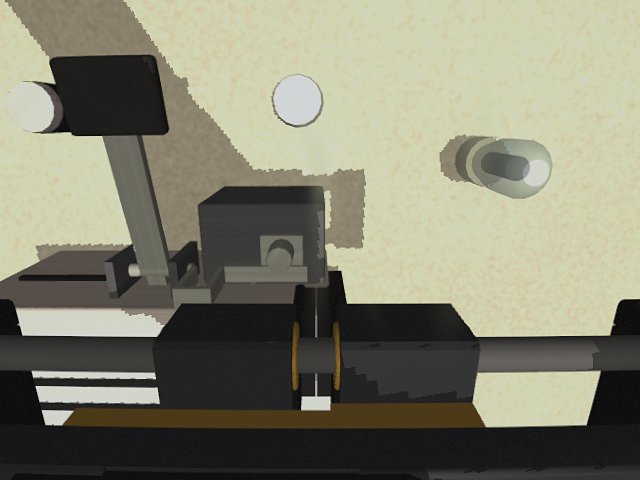

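View pics/s3.png

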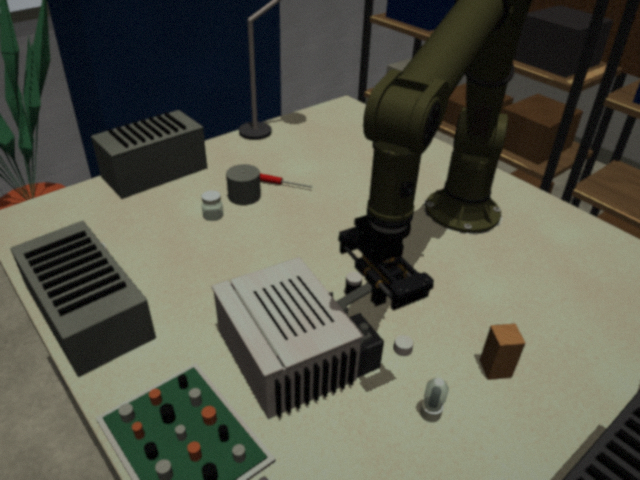

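The lid is shut again. In the wrist view the knob is at (279,257) and the ledge's left end is at x≈325. I'll measure the knob.

```bash
python3 - <<'E'
from h import *
c=dict(np.load('pics/w3.npz')); v=np.load('pics/w3o.npy'); o=dict(tool_pos=v[:3],tool_rot=v[3:])
cv2.imwrite('pics/w3z.png',cv2.resize(cv2.imread('pics/w3.png')[180:310,190:350],None,fx=5,fy=5,interpolation=cv2.INTER_CUBIC))
P=cloud(c,o); print((P[240:276:3,258:302:3,2]*1000).round().astype(int))
m=(P[:,:,2]>.111)&(P[:,:,2]<.121); r=np.zeros_like(m); r[235:285,255:305]=1; m&=r
ys,xs=np.where(m); (u,w),rad=cv2.minEnclosingCircle(np.c_[xs,ys].astype(np.float32)); print(u,w,rad,np.median(xs),np.median(ys))
q=P[m]; print('knob',np.median(q,0),q.min(0),q.max(0),onplane(c,[(np.mean(xs),np.mean(ys))],.116,o))
k=np.mean(q,0)
org=np.array([.7477,.1097]); a=np.radians(-10.8); xb=np.array([np.cos(a),np.sin(a)]); yb=np.array([-xb[1],xb[0]])
print('box',(k[:2]-org)@xb,(k[:2]-org)@yb,'tcp box',(v[:2]-org)@xb,(v[:2]-org)@yb)
o=env.get_obs(); print(o['tool_pos'],o['tool_rot'])
E
```

```text
[[ 86  95  94  96  94  94  94  96  98  94  94  95  95  95  94]
 [ 85  94  95  94  94 100 104 104 104 102  99  95  96  95  95]
 [ 84  94  96  96 101 109 109 113 109 109 105  98  95  94  93]
 [ 85  95  94  94 111 115 115 115 115 361 109 105  94  95  95]
 [ 86  94  94  95 114 114 115 116 115 116 114 109  95  95  93]
 [ 85  96  96 114 116 361 116 116 115 114 116 113  94  94  94]
 [ 84  94  95 116 115 116 115 115 115 116 116 115  95  95  96]
 [ 85  95  94 116 115 116 116 115 115 115 115 115  95  95  95]
 [ 87  94  95 115 116 115 115 115 116 115 115 114  94  95  94]
 [ 95  95  95  96 116 115 116 115 116 116 116  95  94  95  96]
 [ 94  95  94  95  95 116 116 116 116 115  95  95  95  96  95]
 [361  94  95  95  95  94  95  95  95  95  94  95  94  95  95]]
278.79425048828125 258.78179931640625 13.333173751831055 279.0 259.0
knob [0.63554166 0.22962222 0.11541944] [0.62757002 0.22051472 0.11101852] [0.6446934  0.23795022 0.1177594 ] [[0.6353701  0.22969446 0.116     ]]
box -0.13255056925383152 0.09674869169310765 tcp box -0.13829267559128186 0.12099573407540264
[0.63399522 0.25397451 0.21028041] [ 1.79957363e+02 -1.05483604e-02  1.69017921e+02]
```

View pics/w3z.png

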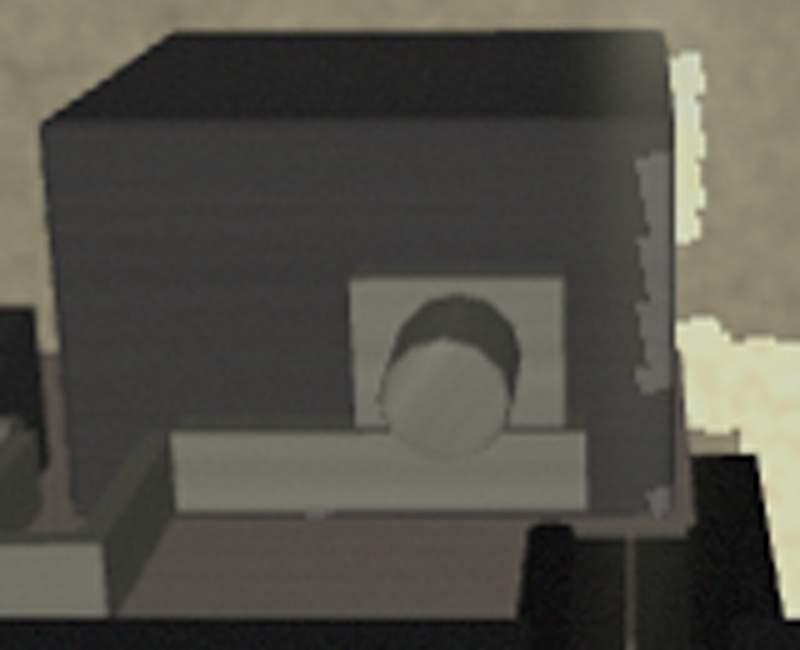

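Request:
servo_tool:
  moves: "-0.003 0.007 0 0 0 0 1; -0.001 0.003 0.01 0 0 0 1; 0 0 0.015 0 0 0 1; 0 0 0.012 0 0 0 1; 0 0 0.008 0 0 0 1; 0 0 0 0 0 0 1; 0 0 0 0 0 0 1"

```text
time_s: 13.07
tool_pos: [0.6388, 0.2614, 0.163]
tool_rot: [179.9, -0.0, 168.9]
force: [-0.0, -0.9, -0.5]
grip_width: 0.0004
```

```bash
cat > b.py <<'E'
from h import *
o=env.get_obs(); v=o['tool_pos']
org=np.array([.7477,.1097]); a=np.radians(-10.8); xb=np.array([np.cos(a),np.sin(a)]); yb=np.array([-xb[1],xb[0]])
print(o['time_s'],v,o['tool_rot'],o['force'],'tcp box',((v[:2]-org)@xb).round(4),((v[:2]-org)@yb).round(4))
E
python3 b.py
```

```text
13.0667 [0.63881443 0.26135412 0.16303442] [ 1.79930494e+02 -4.20385440e-04  1.68856204e+02] [-0.03284224 -0.88329445 -0.50011218] tcp box -0.1354 0.1286
```

Request:
servo_tool:
  moves: "0 0.002 0.012 0 0 0 1; 0 0 0.014 0 0 0 1; 0 0 0.01 0 0 0 1; 0 0 0.006 0 0 0 1; 0 0 0 0 0 0 1; 0 0 0 0 0 0 1"

```text
time_s: 13.57
tool_pos: [0.64, 0.2639, 0.1187]
tool_rot: [179.8, 0.1, 168.8]
force: [0.2, -0.7, -0.4]
grip_width: 0.0007
```

```bash
python3 b.py; python3 -c "
from h import *
save('wrist','w4')"
```

```text
13.5667 [0.6400063  0.26392096 0.11872787] [1.79847810e+02 1.01738654e-01 1.68836137e+02] [ 0.23016381 -0.74803612 -0.38200492] tcp box -0.1347 0.1313
```

View pics/w4.png

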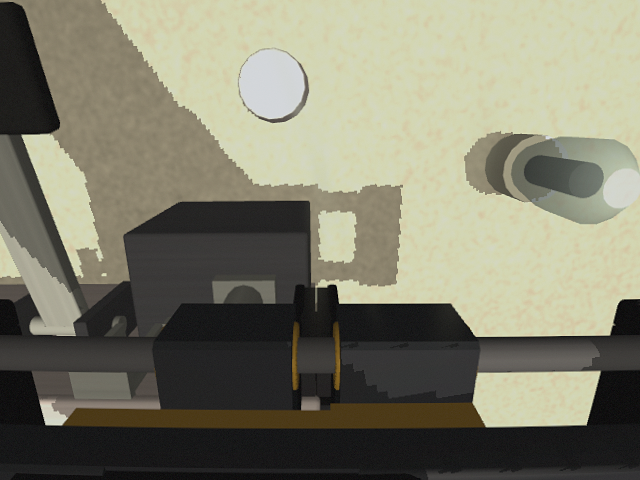

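The fingers stand clear to the left of the knob, which is at about (243,295). I'll lower a little more, then push towards -y.

Request:
servo_tool:
  moves: "0 0 0.006 0 0 0 1; 0 -0.002 0.001 0 0 0 1; 0 -0.003 0 0 0 0 1; 0 -0.003 0 0 0 0 1; 0 -0.003 0 0 0 0 1; 0 -0.003 0 0 0 0 1; 0 -0.003 0 0 0 0 1"

```text
time_s: 14.2
tool_pos: [0.6378, 0.2468, 0.1137]
tool_rot: [179.7, 0.3, 168.9]
force: [0.4, 1.2, -2.0]
grip_width: 0.0004
```

```bash
python3 b.py
```

```text
14.2 [0.63784354 0.24677628 0.11367453] [179.68342478   0.29791018 168.86636744] [ 0.44685342  1.24266258 -2.04370072] tcp box -0.1336 0.1141
```

Request:
servo_tool:
  moves: "0 -0.004 0 0 0 0 1; 0 -0.004 0 0 0 0 1; 0 -0.004 0 0 0 0 1; 0 -0.004 0 0 0 0 1; 0 -0.004 0 0 0 0 1"

```text
time_s: 14.62
tool_pos: [0.6342, 0.2285, 0.1139]
tool_rot: [179.4, 0.4, 169.0]
force: [0.7, 1.4, -0.4]
grip_width: 0.0004
```

```bash
python3 b.py
```

```text
14.6167 [0.6341752  0.22847824 0.11393552] [179.37885276   0.40685559 168.96772141] [ 0.68207904  1.43554528 -0.43148053] tcp box -0.1338 0.0954
```

Request:
servo_tool:
  moves: "0 -0.004 0 0 0 0 1; 0 -0.003 0 0 0 0 1; 0 -0.003 0 0 0 0 1; 0 -0.003 0 0 0 0 1"

```text
time_s: 14.95
tool_pos: [0.6327, 0.2216, 0.1142]
tool_rot: [178.7, 0.6, 169.1]
force: [4.7, 7.4, -4.1]
grip_width: 0.0001
```

```bash
python3 b.py
```

```text
14.95 [0.6327405  0.22160488 0.11420019] [178.69103752   0.5991077  169.11446371] [ 4.71267004  7.36256102 -4.14170235] tcp box -0.1339 0.0884
```

Request:
servo_tool:
  moves: "0 -0.004 0 0 0 0 1; 0 -0.005 0 0 0 0 1; 0 -0.005 0 0 0 0 1; 0 -0.005 0 0 0 0 1"

```text
time_s: 15.28
tool_pos: [0.6325, 0.2214, 0.1145]
tool_rot: [177.1, 1.2, 169.7]
force: [5.7, 10.0, -5.6]
grip_width: 0.0004
```

```bash
python3 b.py
```

```text
15.2833 [0.6325049  0.22139946 0.1144686 ] [177.1065869    1.16875108 169.7317908 ] [ 5.72819998  9.99389859 -5.55874965] tcp box -0.1341 0.0881
```

It's firmly at the stop, with no movement at about 11 N. I'll back off, rise and check.

Request:
servo_tool:
  moves: "0 0.006 0 0 0 0 1; 0 0.01 0 0 0 0 1; 0 0.01 0 0 0 0 1; 0 0 -0.012 0 0 0 1; 0 0 -0.02 0 0 0 1; 0 0 -0.025 0 0 0 1; 0 0 -0.025 0.1 -0.04 0 1; 0.01 0 -0.01 0 0 0 1; 0.01 0.005 0 0 0 0 1; 0 0 0 0 0 0 1; 0 0 0 0 0 0 1"

```text
time_s: 16.2
tool_pos: [0.6125, 0.2493, 0.2124]
tool_rot: [-179.5, 2.1, 169.6]
force: [-0.5, -0.4, -1.2]
grip_width: 0.0007
```

```bash
python3 b.py; python3 - <<'E'
from h import *
o=env.get_obs(); c=save('wrist','w5')
P=cloud(c,o)
org=np.array([.7477,.1097]); a=np.radians(-10.8); xb=np.array([np.cos(a),np.sin(a)]); yb=np.array([-xb[1],xb[0]])
q=np.concatenate([((P[...,:2]-org)@np.c_[xb,yb]),P[...,2:]],2)
m=(q[...,2]>.111)&(q[...,2]<.119)&(q[...,0]>-.15)&(q[...,0]<-.115)&(q[...,1]>.04)&(q[...,1]<.12)
print(m.sum(),np.median(q[m],0),q[m].min(0),q[m].max(0)); ys,xs=np.where(m); print(xs.mean(),ys.mean())
E
```

```text
16.2 [0.61248094 0.24930595 0.21236905] [-179.47354958    2.05126447  169.56012679] [-0.49632984 -0.37572684 -1.24158899] tcp box -0.159 0.1118
552 [-0.13239599  0.07054438  0.11538339] [-0.14107187  0.05089795  0.11103857] [-0.11618035  0.079223    0.11860842]
254.90942028985506 281.5471014492754
```

View pics/w5.png

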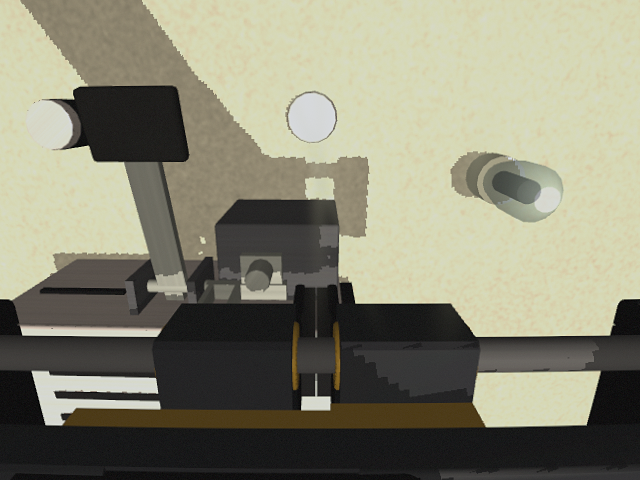

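The knob now measures y≈0.070, so about 26 to 27 mm of the 30 mm. I'll take a clearer view to decide whether that is fully across.

Request:
servo_tool:
  moves: "0.01 -0.01 0 0 -0.07 0 1; 0.015 -0.015 0 0 0 0 1; 0.015 -0.01 0 0 0 0 1; 0.01 0 0 0 0 0 1; 0 0 0 0 0 0 1; 0 0 0 0 0 0 1; 0 0 0 0 0 0 1"

```text
time_s: 16.83
tool_pos: [0.5514, 0.2186, 0.198]
tool_rot: [-178.9, 3.4, 169.4]
force: [0.3, 0.1, -0.3]
grip_width: 0.0007
```

```bash
python3 b.py; python3 - <<'E'
from h import *
o=env.get_obs(); c=save('wrist','w6'); t=save('top','t6'); np.save('pics/w6o.npy',np.r_[o['tool_pos'],o['tool_rot']])
cv2.imwrite('pics/t6z.png',cv2.resize(cv2.imread('pics/t6.png')[180:300,190:350],None,fx=5,fy=5,interpolation=cv2.INTER_CUBIC))
P=cloud(c,o)
org=np.array([.7477,.1097]); a=np.radians(-10.8); xb=np.array([np.cos(a),np.sin(a)]); yb=np.array([-xb[1],xb[0]])
def ana(P):
    q=np.concatenate([((P[...,:2]-org)@np.c_[xb,yb]),P[...,2:]],2)
    m=(q[...,2]>.111)&(q[...,2]<.119)&(q[...,0]>-.143)&(q[...,0]<-.122)&(q[...,1]>.045)&(q[...,1]<.12)
    ys,xs=np.where(m); print(m.sum(),q[m].mean(0),q[m].min(0),q[m].max(0),xs.mean(),ys.mean())
    L=(q[...,2]>.080)&(q[...,2]<.090)&(q[...,0]>-.158)&(q[...,0]<-.146)&(q[...,1]>.0)&(q[...,1]<.16)
    print('ledge y',np.percentile(q[L][:,1],[1,99]))
ana(P)
d=dict(np.load('pics/w3.npz')); v=np.load('pics/w3o.npy'); ana(cloud(d,dict(tool_pos=v[:3],tool_rot=v[3:])))
d=dict(np.load('pics/top0.npz'));ana(cloud(d)); ana(cloud(t))
E
```

```text
16.8333 [0.55136422 0.21855389 0.19804644] [-178.94784641    3.36068079  169.44907917] [ 0.27974817  0.07780722 -0.27415858] tcp box -0.2133 0.0701<stdin>:9: RuntimeWarning: Mean of empty slice.
  ret = um.true_divide(
Traceback (most recent call last):
ValueError: zero-size array to reduction operation minimum which has no identity
```

View pics/w6.png

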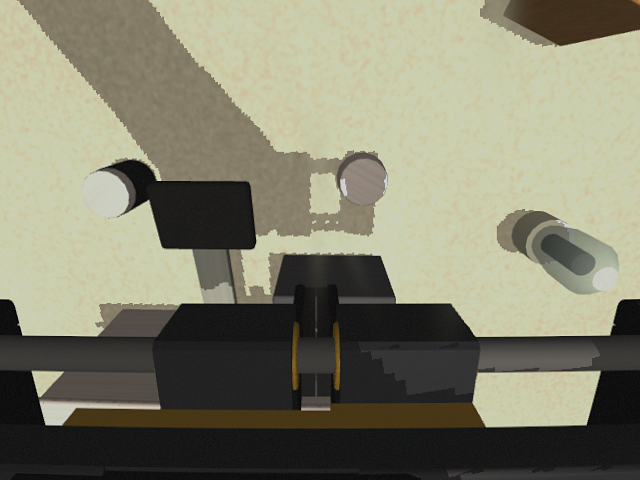

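View pics/t6z.png

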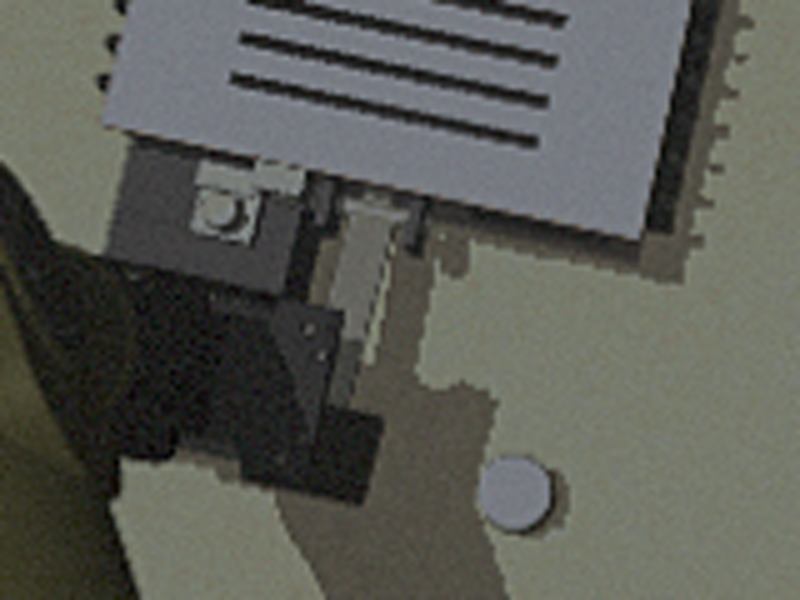

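```bash
python3 - <<'E'
from h import *
org=np.array([.7477,.1097]); a=np.radians(-10.8); xb=np.array([np.cos(a),np.sin(a)]); yb=np.array([-xb[1],xb[0]])
for f in('top0','t1','t6'):
    c=dict(np.load(f'pics/{f}.npz')); P=cloud(c)
    q=np.concatenate([((P[...,:2]-org)@np.c_[xb,yb]),P[...,2:]],2)
    m=(q[...,2]>.108)&(q[...,2]<.123)&(q[...,0]>-.146)&(q[...,0]<-.118)&(q[...,1]>.055)&(q[...,1]<.12)
    print(f,m.sum(),q[m].mean(0) if m.sum() else 0)
im0=cv2.imread('pics/top0.png');im=cv2.imread('pics/t6.png')
g=lambda i:cv2.resize(i[205:242,208:258],None,fx=16,fy=8 if 0 else 16,interpolation=cv2.INTER_CUBIC)[:300]
A=cv2.resize(im0[208:232,210:256],None,fx=12,fy=12,interpolation=cv2.INTER_CUBIC);B=cv2.resize(im[208:232,210:256],None,fx=12,fy=12,interpolation=cv2.INTER_CUBIC)
cv2.imwrite('pics/cmp.png',cv2.convertScaleAbs(np.vstack([A,B]),alpha=1.6))
E
```

```text
top0 45 [-0.1317298   0.09681102  0.11408603]
t1 10 [-0.12733233  0.09805746  0.11419797]
t6 48 [-0.13166073  0.07080465  0.1147926 ]
```

View pics/cmp.png

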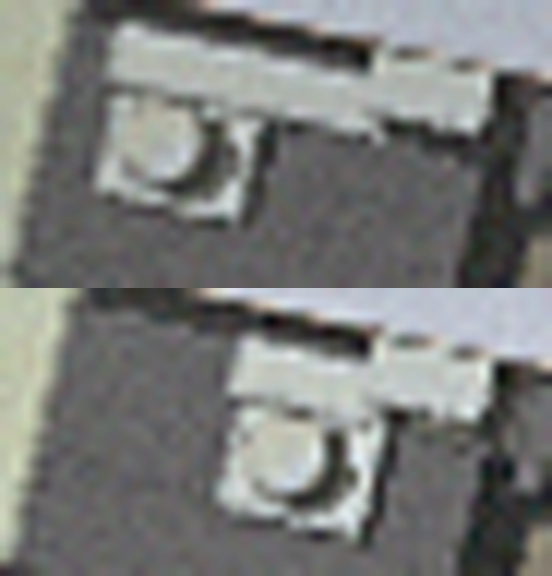

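The bolt moved 26.0 mm. I'll check that the lid is seated and then push again harder to tell whether this is the stop or a jam.

```bash
python3 - <<'E'
from h import *
org=np.array([.7477,.1097]); a=np.radians(-10.8); xb=np.array([np.cos(a),np.sin(a)]); yb=np.array([-xb[1],xb[0]])
for f in('top0','t6'):
    c=dict(np.load(f'pics/{f}.npz')); P=cloud(c)
    q=np.concatenate([((P[...,:2]-org)@np.c_[xb,yb]),P[...,2:]],2)
    for lo,hi in((-.104,-.085),(.02,.04)):
        m=(q[...,0]>lo)&(q[...,0]<hi)&(abs(q[...,1])<.12)&(q[...,2]>.12); print(f,lo,np.median(q[m][:,2]))
E
```

```text
top0 -0.104 0.13650338533355222
top0 0.02 0.1368404615821568
t6 -0.104 0.1365252497748104
t6 0.02 0.1369690561973509
```

Request:
servo_tool:
  moves: "0 0.01 0 0.03 -0.1 0 1; -0.015 0.015 0 0 0 0 1; -0.02 0.015 0 0 0 0 1; -0.02 0.01 0 0 0 0 1; -0.015 0 0 0 0 0 1; 0 0 0 0 0 0 1; 0 0 0 0 0 0 1"

```text
time_s: 17.52
tool_pos: [0.635, 0.2567, 0.2013]
tool_rot: [-177.9, 6.3, 169.5]
force: [-0.2, 0.9, -0.2]
grip_width: 0.0004
```

```bash
python3 b.py
```

```text
17.5167 [0.63502758 0.25666206 0.20125689] [-177.92113297    6.28209863  169.48281225] [-0.22212989  0.91097051 -0.21610794] tcp box -0.1382 0.1232
```

Request:
servo_tool:
  moves: "0 0 0 -0.035 0.11 0 1; 0 0.003 0 -0.035 0.11 0.02 1; 0 0 0 0 0 0 1; 0 0 0 0 0 0 1"

```text
time_s: 17.85
tool_pos: [0.633, 0.2607, 0.2]
tool_rot: [-180.0, -0.4, 168.9]
force: [-0.9, 0.8, -0.4]
grip_width: 0.0006
```

```bash
python3 b.py
```

```text
17.85 [0.63300422 0.26068443 0.19995286] [-179.95093566   -0.38791347  168.87662654] [-0.92680678  0.82310157 -0.41832269] tcp box -0.141 0.1268
```

Request:
servo_tool:
  moves: "-0.004 -0.006 0.01 0 0 0 1; -0.002 -0.006 0.015 0 0 0 1; 0 0 0.02 0 0 0 1; 0 0 0.018 0 0 0 1; 0 0 0.01 0 0 0 1; 0 0 0.003 0 0 0 1; 0 0 0 0 0 0 1"

```text
time_s: 18.43
tool_pos: [0.633, 0.246, 0.1196]
tool_rot: [-179.8, -0.1, 169.2]
force: [-0.1, 0.3, 0.7]
grip_width: 0.0002
```

```bash
python3 b.py
```

```text
18.4333 [0.63295601 0.24601976 0.11959542] [-1.79826553e+02 -5.23356660e-02  1.69150794e+02] [-0.07345441  0.28250575  0.66786482] tcp box -0.1383 0.1124
```

Request:
servo_tool:
  moves: "-0.005 0 0.006 0 0 0 1; -0.001 -0.004 0.001 0 0 0 1; 0 -0.005 0 0 0 0 1; 0 -0.005 0 0 0 0 1; 0 -0.005 0 0 0 0 1"

```text
time_s: 18.85
tool_pos: [0.6368, 0.2269, 0.1148]
tool_rot: [-180.0, 0.2, 169.3]
force: [0.5, -0.4, 0.6]
grip_width: 0.0004
```

```bash
python3 b.py
```

```text
18.85 [0.63679205 0.22687723 0.11480205] [-179.98410617    0.18373901  169.32698768] [ 0.50082408 -0.40205966  0.60332164] tcp box -0.1309 0.0943
```

Request:
servo_tool:
  moves: "0 -0.006 0 0 0 0 1; 0 -0.008 0 0 0 0 1; 0 -0.008 0 0 0 0 1"

```text
time_s: 19.1
tool_pos: [0.6353, 0.2207, 0.1161]
tool_rot: [178.4, 0.6, 169.7]
force: [6.8, 14.0, -8.5]
grip_width: 0.0005
```

```bash
python3 b.py
```

```text
19.1 [0.6353068  0.22067017 0.11614475] [178.43116374   0.62164464 169.68790414] [ 6.78055558 14.03455428 -8.46882289] tcp box -0.1312 0.0879
```

Request:
servo_tool:
  moves: "0 -0.012 0.001 0 0 0 1; 0 -0.014 0.001 0 0 0 1; 0 -0.014 0.001 0 0 0 1"

```text
time_s: 19.35
tool_pos: [0.6349, 0.2201, 0.1167]
tool_rot: [175.1, 1.8, 170.8]
force: [9.2, 23.1, -8.5]
grip_width: 0.0005
```

```bash
python3 b.py; python3 - <<'E'
from h import *
t=save('wrist','w7');t=save('scene','s7')
im=cv2.imread('pics/s7.png'); cv2.imwrite('pics/s7z.png',cv2.resize(im[250:390,300:440],None,fx=4,fy=4,interpolation=cv2.INTER_CUBIC))
E
```

```text
19.35 [0.63485879 0.2201042  0.11671604] [175.10074859   1.78187863 170.82058493] [ 9.17569594 23.11841935 -8.53883627] tcp box -0.1315 0.0873
```

View pics/w7.png

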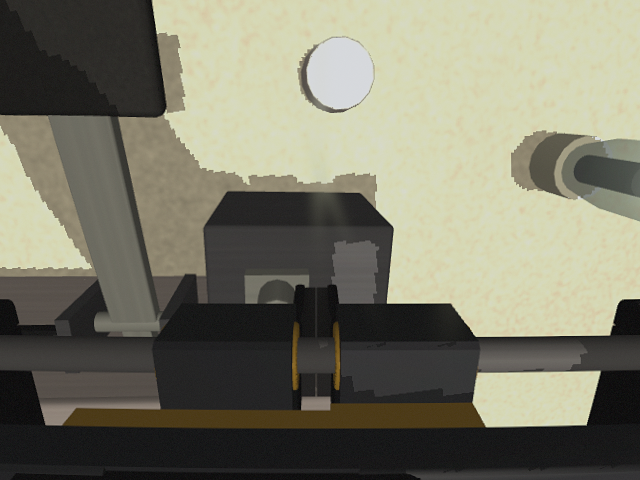

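View pics/s7z.png

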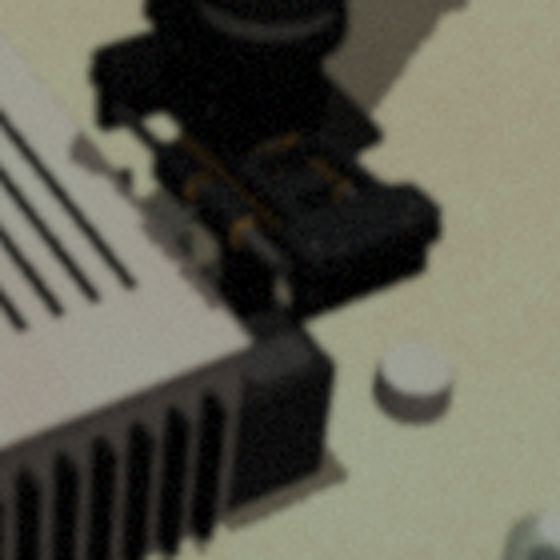

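The contact is the finger on the knob. At 25 N, against 2 to 3 N of friction, it doesn't move, so this is the stop. I'll back off, rise, move clear and re-measure.

Request:
servo_tool:
  moves: "0 0.004 0 0 0 0 1; 0 0.01 0 0 0 0 1; 0 0.01 0 0 0 0 1; 0 0 -0.012 0.06 0 0 1; 0 0 -0.02 0.06 0 0 1; 0 0 -0.025 0.04 0 0 1; 0 0 -0.025 0 0 0 1; 0 0.02 -0.01 0 0 0 1; 0.01 0.03 -0.01 0 0 0 1; 0.02 0.03 0 0 0 0 1; 0.02 0.03 0 0 0 0 1; 0.02 0.03 0 0 0 0 1; 0 0 0 0 0 0 1; 0 0 0 0 0 0 1"

```text
time_s: 20.62
tool_pos: [0.5917, 0.391, 0.2269]
tool_rot: [-179.7, 2.2, 169.9]
force: [1.2, -1.3, -0.0]
grip_width: 0.0006
```

```bash
python3 b.py; python3 - <<'E'
from h import *
org=np.array([.7477,.1097]); a=np.radians(-10.8); xb=np.array([np.cos(a),np.sin(a)]); yb=np.array([-xb[1],xb[0]])
save('top','t8'); save('scene','s8')
for f in('top0','t6','t8'):
    c=dict(np.load(f'pics/{f}.npz')); P=cloud(c)
    q=np.concatenate([((P[...,:2]-org)@np.c_[xb,yb]),P[...,2:]],2)
    m=(q[...,2]>.108)&(q[...,2]<.123)&(q[...,0]>-.146)&(q[...,0]<-.118)&(q[...,1]>.055)&(q[...,1]<.12)
    print(f,m.sum(),q[m].mean(0) if m.sum() else 0)
    L=(q[...,2]>.080)&(q[...,2]<.090)&(q[...,0]>-.155)&(q[...,0]<-.145)&(q[...,1]>.0)&(q[...,1]<.16)
    print(' ledge y',np.percentile(q[L][:,1],[1,99]) if L.sum() else 0)
cv2.imwrite('pics/t8z.png',cv2.convertScaleAbs(cv2.resize(cv2.imread('pics/t8.png')[190:300,190:350],None,fx=5,fy=5,interpolation=cv2.INTER_CUBIC),alpha=1.4))
E
```

```text
20.6167 [0.59171762 0.39101089 0.22685661] [-179.67189385    2.16294747  169.85437559] [ 1.17710166 -1.3330873  -0.03587882] tcp box -0.2059 0.2471
top0 45 [-0.1317298   0.09681102  0.11408603]
 ledge y [0.03693984 0.12818442]
t6 48 [-0.13166073  0.07080465  0.1147926 ]
 ledge y [0.03642424 0.12707887]
t8 48 [-0.1319053   0.07086629  0.11566133]
 ledge y [0.03699851 0.12809212]
```

View pics/t8z.png

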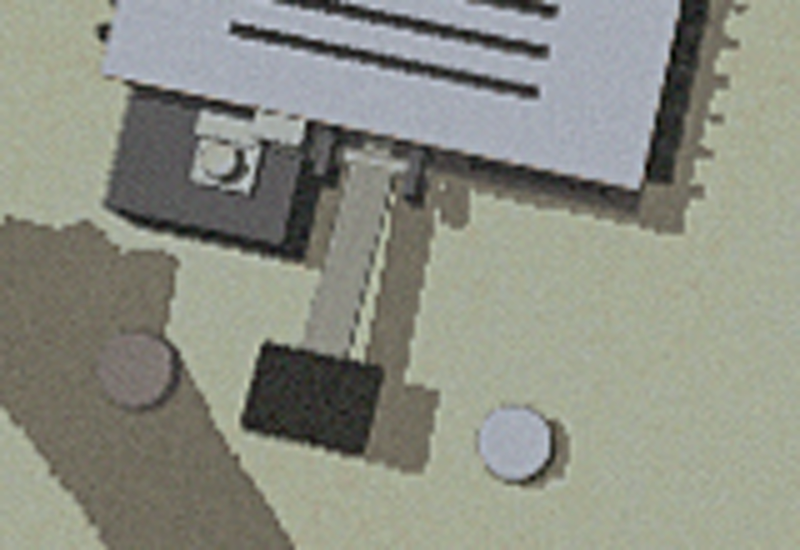

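View pics/s8.png

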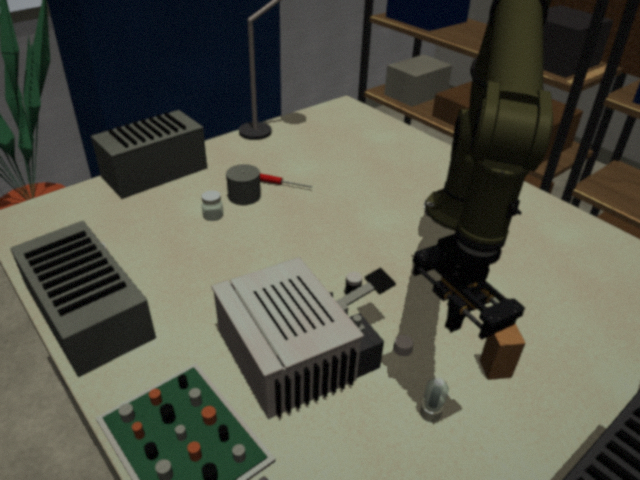

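The knob position is unchanged by the 25 N push (0.0708 before, 0.0709 after). The lid is shut, the lever is up, the dial and capacitor are where they were, and the arm is clear. Handing in.

Request:
servo_tool:
  moves: "0 0 -0.01 0 0 0 1; 0 0 0 0 0 0 1; 0 0 0 0 0 0 1"

```text
time_s: 20.97
tool_pos: [0.5934, 0.3864, 0.2375]
tool_rot: [-179.6, 2.1, 169.5]
force: [-0.0, -1.0, -0.7]
grip_width: -0.0
```

```bash
python3 b.py; python3 -c "
from h import *
print(env.sign_off())"
```

```text
20.9667 [0.59338943 0.38637315 0.23745387] [-179.55778086    2.14812098  169.48168599] [-0.04027912 -0.95696134 -0.73607874] tcp box -0.2034 0.2429
the job is handed in; nothing more can be done
None
```

I aired the box, let the lid down gently and pushed the bolt across to where it stopped. One check disagrees: the bolt moved 26 mm, not the nominal 30 mm. The job was handed in at 21 s.

- **Airing:** I pressed the lever to its stop with the closed fingertips and held it there for about 3 s at roughly 18 N. The lid's top edge measured about 0.28 m high, so it was wide open.
- **Closing:** I let the pad rise at about 20 mm/s under the fingertip. Afterwards the lid's height matched its height at the start to within 0.1 mm.
- **Bolt:** I pushed the knob towards the lever until it stopped at about 11 N, then pushed again at about 25 N, and it did not move. I take that as the stop, with the bolt having started about 4 mm in. The top view shows the bar inside the keeper, but I could not confirm the full 30 mm.
- **Bench:** In the last pictures the dial, capacitor, valve and carton look unmoved, judged by eye. The gripper ended about 0.12 m above the top of the valve, touching nothing.

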